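Seat and lock a circuit-board carrier in its repair jig

TASK

Push the circuit-board carrier along the jig's rails with a fingertip, towards the latch, until you feel it drop into the locating notches, then push the yellow latch fully home over the carrier's edge to lock it down. Only push: do not lift the carrier, leave the jar, spool, relay and screwdriver where they are, and finish with the hand clear.

Things in the scene. Friction and masses are not known exactly. Their poses are not given: they have to be found in the camera images.
- jig: Fixed jig: dark steel base 170 (x) x 370 (y) x 12 mm with aluminium rails along its y. Origin: centre of its underside, on the bench. The carrier slides to jig +y, where the latch is. Rail tops are 20 mm above the bench, ending at jig y +130 mm. Guide walls, inner faces 70.5 mm either side of the centre line, 34 mm high, leave the carrier 1.5 mm play a side. Nothing higher stands behind the lip.
- carrier: Loose black plate 138 (x) x 110 (y) x 6 mm, about 0.45 kg, green circuit board on top, on four 12 mm feet. Origin: centre, level with the feet's undersides: 20 mm above the bench on the rails, 12 mm once dropped. Its y runs along the rails to the latch. Starts 70 to 140 mm short of the notches. Slides against a few newtons of friction; once dropped, the notch walls stop it.
- push_face (a point): Middle of the rear face of the carrier's red push lip, 55 mm behind the carrier's origin (-y) and 30 mm above it: push here to the carrier's +y. The lip is 90 mm wide (x), 8 mm thick, and stands 18 to 43 mm above the carrier's origin.
- seat (a point): Where the carrier's origin lies when seated: on the jig's centre line, 35 mm from its origin to +y, 12 mm above the bench. Axes as the jig's. Four notches in the rails, 8 mm deep, 23 mm long, take the 16 mm long feet all at once, only within 3.5 mm of this place along y; front feet are set wider than rear ones and fit no other notch. Yellow marks on the guide walls show the front notches.
- latch (a joint): Travel of the latch bolt in m: 0 drawn back, 0.045 fully home. It slides to jig -y, stays where left, needs about 2 N. Its steel tongue, 24 mm wide, 34 to 40 mm above the bench, has its tip at jig y +110 mm minus the joint value. Home, it reaches 25 mm over the seated carrier (plate top 30 mm); a carrier still up on the rails blocks it.
- latch_grip (a point): Middle of the outer (+y) face of the yellow latch knob, 60 mm above the bench, on the centre line at jig y +162 mm minus the joint value; push it to jig -y. The knob is 22 (x) x 14 (y) mm and stands 40 to 81 mm above the bench. The cheeks beside the bolt are 42 mm high: keep the fingertip above them.
- jar: Jar with white lid, 48 mm diameter, 60 mm high, origin at the centre of its underside; leave alone.
- spool: Copper-coloured wire spool, 52 mm diameter, 40 mm high, origin at the centre of its underside; leave alone.
- relay: Blue relay block with a white label on top, 45 x 36 x 30 mm, origin at the centre of its underside; leave alone.
- screwdriver: Red-handled screwdriver lying on the bench, about 200 mm long, along its x, origin at the middle of its underside; leave alone.
Not all that is in view belongs to the job. What is meant by the carrier is not pink, and is the larger of those in its own colour.

How it is judged:
By the outcome, as a careful person would: the job done as asked, in the order asked, and still so for the second after the job is handed in, with the robot touching nothing.
It also fails if it takes over 48 s, if anything falls off the work surface, if the arm or the gripper's body presses on something with over 40 N, if the wrist force passes 120 N, or if a joint passes its speed limit or range.

ROBOT

A 6-joint arm with a two-finger parallel gripper is mounted at the origin on the work surface. World frame = base frame: x ahead of the robot, y to its left, z up, the work surface at z = 0. Lengths are in m, angles in rad, forces in N, time in s.
With the tool pointing down it reaches from about 0.3 to 0.875 m from the base axis. Payload 4.2 kg.
Tool frame: the origin (TCP) lies midway between the tips of the shut fingers; the grasp point (between the pads) lies 19 mm behind it; z points along the fingers, y is the line along which they close (so a half turn about z gives the same grasp; the last joint's range is limited). The gripper opens to 85 mm and grips with 20 to 120 N. Pads are 22 mm wide; open, the fingers measure 114 mm over their backs; the gripper's body (76 mm by 85 mm) begins 54 mm behind the grasp point. The pads swing forward as they close: fully open they stand 13 mm farther back than shut.
Start: joints at [-1.142, 0.32, 1.565, -0, 1.257, -0.02], TCP at [0.249, -0.518, 0.231] pointing down, gripper open.
Joint ranges: [-3.11, 3.11], [-0.84, 2.01], [0.21, 2.61], [-1.34, 4.49], [0.05, 2.63], [-2.56, 2.56]. Speed limits (rad/s): [2.57, 2.57, 3.14, 3.14, 3.14, 3.14].

INTERFACE

Orientations are given as a 3x3 rotation matrix whose columns are the frame's x, y, z axes.
In Python, from bench import get_obs, vision, sign_off gives the robot as it stands.
- The arm moves only by the tool play_rows, never from a script. Its argument "series" is text: rows parted by semicolons, each of 6 numbers parted by spaces: the shift along the tool's x, y, z in units of 30 mm (1.0 is 30 mm), then the turn, a rotation vector about the tool's x, y, z in units of 6 degrees (1.0 is 6 degrees). In form: tx ty tz ax ay az; .... A call has 1 to 8 rows; each row shifts and turns the commanded pose from where the row before left it, along the tool's axes as they then stand; what a row does not reach is not made up. A row lasts 1/12 s, in which the tool goes at most 41.7 mm and 7.16 degrees, less where a joint would pass 70% of its speed; a pose out of reach is approached as far as the arm can. A call is refused whole if a number of a shift passes 1 or a number of a turn 1, either way. A call with a gripper value outside its range is refused whole. "fingers" is the finger opening in mm, from 0 to 85.4, set as the call begins (left out, the last holds). The fingers move at their own pace and stop on an object; "newtons" is the grip in N (left out, the last holds). Time passes only in rows, so rows that do not move let the fingers close. It gives the time, the measured TCP pose, the force, the opening and the grip force at its end, in the units of the state.
- get_obs(): the state, without advancing time (a new reading comes with each control period).
- vision.camera(name): name is "scene" or "top"; returns a dict with "image" (400x640x3 uint8, red, green, blue), "K" (3x3 intrinsics, pixels), "k1" (the pictures are not rectified: a ray, as slopes to the right and down, at radius r is drawn at 1 + k1 r^2 times it, then the intrinsics apply), "extrinsics" (4x4, takes a point from world to camera coordinates). Camera axes: x right, y up, looking along -z (the intrinsics and any distortion apply to the point x, -y, -z); pixel columns grow to the right and rows downward; lengths in m; the calibration is good to about 2 mm. A picture is of the moment at which its call begins. There is no depth.
- sign_off(): hands the job in; it is judged then, once.
The state is a dict: "clock": time; "joints": joint angles; "dq": joint speeds; "tau": joint torques, N m; "ee_pos": TCP position; "eef_rot": TCP orientation; "ft_force": force on the tool from outside, world axes, zero at the start; "ft_torque": the same for the moment, N m; "finger_gap": finger opening in m; "gripper_force": force on a finger pad.
Only numpy, scipy, OpenCV 4.12 (cv2) and the standard library are available. Lean on these libraries where they do the work, as an engineer would, in place of code of your own. Each camera call takes 0.05 s, during which the arm holds its last target. There are 200 camera calls.

## Working session

There is one attempt and no reset: what is moved stays moved. The work goes in short steps, Python scripts to look and compute and a tool call to move; the robot and the scene stay as the last step left them, time stands still between calls to the robot, and variables do not carry over. Pictures are saved under pics/ and viewed, at most 10 in all, crops included, and the job is handed in when it is done.

Besides the shell and the picture viewer there is one more tool, called after "Request:" in YAML: its name, and indented under it one key for each argument. play_rows: Moves the arm, as the interface text tells. Its arguments: {"type":"object","properties":{"series":{"type":"string"},"fingers":{"type":"number"},"newtons":{"type":"number"}},"required":["series"]}

```bash
mkdir -p pics
cat > h.py <<'E'
import numpy as np, cv2
from bench import get_obs, vision, sign_off
def ray(c,u,v):
    K=c["K"];x=(u-K[0,2])/K[0,0];y=(v-K[1,2])/K[1,1]
    rd=np.hypot(x,y);r=rd
    for _ in range(30): r=rd/(1+c["k1"]*r*r)
    s=r/rd if rd>0 else 1
    E=np.array(c["extrinsics"]);R=E[:3,:3]
    return -R.T@E[:3,3], R.T@np.array([x*s,-y*s,-1])
def onz(c,u,v,z):
    o,d=ray(c,u,v); return o+d*(z-o[2])/d[2]
def proj(c,p):
    E=np.array(c["extrinsics"]);q=E[:3,:3]@np.array(p)+E[:3,3]
    a,b=q[0]/-q[2],-q[1]/-q[2];s=1+c["k1"]*(a*a+b*b)
    return c["K"][0,0]*a*s+c["K"][0,2],c["K"][1,1]*b*s+c["K"][1,2]
def snap(n,f):
    c=vision.camera(n);cv2.imwrite(f"pics/{f}.png",c["image"][:,:,::-1]);np.save(f"pics/{f}.npy",c,allow_pickle=True);return c
def load(f): return np.load(f"pics/{f}.npy",allow_pickle=True).item()
E
python3 - <<'E'
from h import *
for n in("top","scene"):
    c=snap(n,n+"0"); print(n,ray(c,320,200),c["k1"])
o=get_obs();print(o["clock"],o["ee_pos"],o["eef_rot"],o["ft_force"])
E
```

```text
top (array([ 0.31233614, -0.05415601,  1.21931384]), array([ 0.18687547, -0.00537321, -0.98256334])) 0.031338707079867904
scene (array([ 1.17155834, -0.5949355 ,  0.64650791]), array([-0.63500628,  0.52664349, -0.56521026])) -0.013200771949007803
0.1 [ 0.24930716 -0.51769138  0.23057268] [[ 9.00988258e-01  4.33842980e-01 -6.54020302e-04]
 [ 4.33843472e-01 -9.00987124e-01  1.42948893e-03]
 [ 3.09098674e-05 -1.57169518e-03 -9.99998764e-01]] [-0.6974059   0.08785363 -0.67438008]
```

View pics/top0.png

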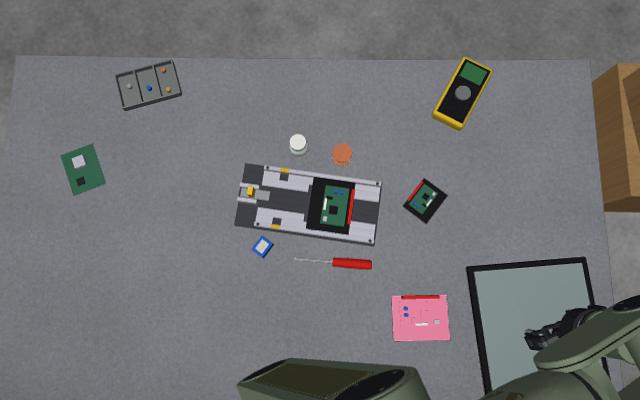

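View pics/scene0.png

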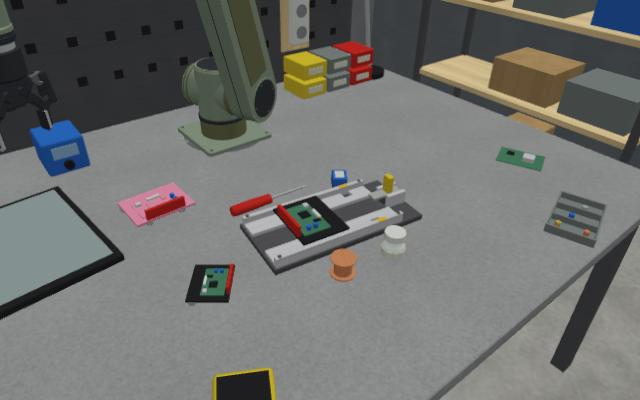

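The top view shows the jig at about (310,204). The latch knob is at (250,191) and the carrier at (331,205), with its red lip at (351,208), so the push goes image-left (about world +y). The smaller black carrier at (425,200) and the pink one are decoys.

Run:
```python
from h import *
c=load("top0");im=c["image"];hsv=cv2.cvtColor(im,cv2.COLOR_RGB2HSV)
cv2.imwrite("pics/crop0.png",cv2.resize(im[150:260,225:395,::-1],None,fx=4.5,fy=4.5,interpolation=cv2.INTER_CUBIC))
def blobs(c,m,x0,x1,y0,y1,lab,z):
    m=m.astype(np.uint8)*255;mm=np.zeros_like(m);mm[y0:y1,x0:x1]=m[y0:y1,x0:x1]
    n,L,S,C=cv2.connectedComponentsWithStats(mm)
    for i in range(1,n):
        if S[i,4]>5:
            ys,xs=np.where(L==i);r=cv2.minAreaRect(np.c_[xs,ys].astype(np.float32))
            P=np.array([onz(c,u,v,z)[:2] for u,v in cv2.boxPoints(r)])
            print(lab,S[i],C[i].round(1),onz(c,*C[i],z)[:2].round(4),"sides",np.linalg.norm(P[1]-P[0]).round(4),np.linalg.norm(P[2]-P[1]).round(4),"corners",P.round(4).tolist())
H,S,V=[hsv[...,i].astype(int) for i in range(3)]
Y=(H>18)&(H<32)&(S>130)&(V>100);R=((H<6)|(H>174))&(S>150)&(V>80)
blobs(c,Y,230,390,155,250,"yel",.081);blobs(c,Y,230,390,155,250,"yel34",.034);blobs(c,R,300,390,155,250,"red",.063)
al=(S<60)&(V>135); print(V[60:150,200].mean(), V[170:240,280])
blobs(c,al,230,390,155,250,"alu",.02)
s=load("scene0");h=cv2.cvtColor(s["image"],cv2.COLOR_RGB2HSV).astype(int);H,S,V=[h[...,i] for i in range(3)]
Y=(H>18)&(H<32)&(S>130)&(V>100);R=((H<6)|(H>174))&(S>150)&(V>80)
blobs(s,Y,330,430,160,230,"s yel",.06);blobs(s,R,270,310,195,245,"s red",.05)
```

```text
yel [280 168   9   5  36] [284.2 169.8] [0.605  0.0308] sides 0.0202 0.0104 corners [[0.6096, 0.0414], [0.6099, 0.0212], [0.5995, 0.021], [0.5993, 0.0411]]
yel [247 186   6  10  46] [249.5 190.4] [0.5509 0.116 ] sides 0.0209 0.0135 corners [[0.5423, 0.1244], [0.5628, 0.1202], [0.5596, 0.1071], [0.5392, 0.1113]]
yel [271 224   9   6  43] [274.8 226.1] [0.4619 0.0502] sides 0.0197 0.0124 corners [[0.467, 0.0597], [0.4673, 0.04], [0.4549, 0.0397], [0.4546, 0.0594]]
yel34 [280 168   9   5  36] [284.2 169.8] [0.6171 0.0343] sides 0.021 0.0108 corners [[0.6219, 0.0453], [0.6222, 0.0243], [0.6114, 0.0241], [0.6111, 0.045]]
yel34 [247 186   6  10  46] [249.5 190.4] [0.5607 0.123 ] sides 0.0218 0.014 corners [[0.5518, 0.1317], [0.5731, 0.1274], [0.5699, 0.1137], [0.5485, 0.1181]]
yel34 [271 224   9   6  43] [274.8 226.1] [0.4681 0.0545] sides 0.0206 0.0129 corners [[0.4734, 0.0645], [0.4737, 0.0439], [0.4608, 0.0435], [0.4605, 0.0641]]
red [347 189   8  36 126] [350.5 206.6] [ 0.5164 -0.1374] sides 0.0913 0.0089 corners [[0.4723, -0.1269], [0.5626, -0.1396], [0.5615, -0.1484], [0.4711, -0.135
[... 4098 characters left out ...]
8], [0.5175, 0.1424], [0.5349, 0.1556], [0.585, 0.0954]]
s yel [339 184   8   4  21] [342.7 185.4] [0.4982 0.029 ] sides 0.019 0.0102 corners [[0.4928, 0.0221], [0.495, 0.041], [0.5037, 0.0357], [0.5015, 0.017]]
s yel [377 217  10   5  27] [381.4 218.8] [0.6417 0.0091] sides 0.0214 0.0102 corners [[0.6362, 0.0018], [0.6383, 0.0231], [0.647, 0.0177], [0.6448, -0.0034]]
s red [270 196   2   7  11] [270.4 199.2] [ 0.4333 -0.1238] sides 0.0022 0.0233 corners [[0.4224, -0.1175], [0.4238, -0.1157], [0.4431, -0.1288], [0.4418, -0.1305]]
s red [278 205  23  32 307] [289.2 220.4] [ 0.521  -0.1365] sides 0.0272 0.1134 corners [[0.4681, -0.1401], [0.4583, -0.1147], [0.5703, -0.1328], [0.5774, -0.1559]]
```

View pics/crop0.png

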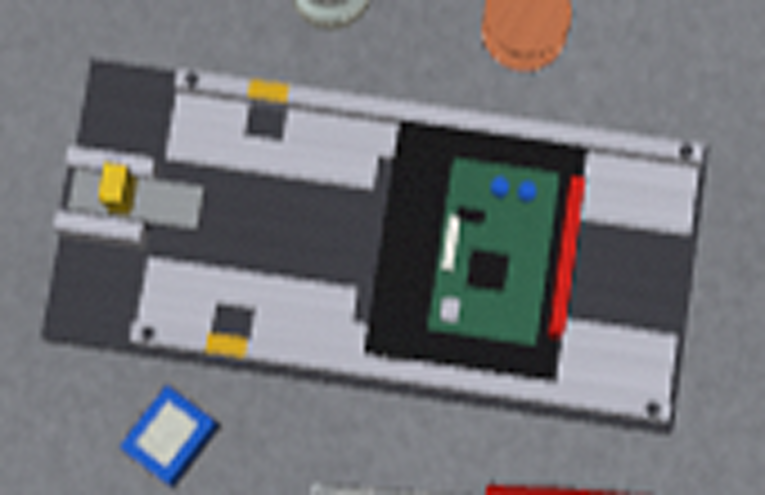

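The zoomed crop shows the latch drawn back, with the jig centre line through the knob and the midpoint of the yellow marks. The jig yaw is about -7.7° and its origin about (0.530,-0.038). The lip's rear face is at jig y of about -0.105, so travel to the seat is about 85 mm, which agrees with the stated 70–140 mm. I'll shut the fingers and turn tool x onto jig +y.

Request:
play_rows:
  series: "0 0 0 0 0 -1;0 0 0 0 0 -1;0 0 0 0 0 -1;0 0 0 0 0 -1;0 0 0 0 0 -1;0 0 0 0 0 -1;0 0 0 0 0 -1;0 0 0 0 0 -1"
  fingers: 0

```text
clock: 0.77
ee_pos: [0.2494, -0.5178, 0.2308]
eef_rot: [[0.275, 0.961, -0.0], [0.961, -0.275, 0.001], [0.001, -0.001, -1.0]]
ft_force: [-0.1, -0.3, -0.3]
finger_gap: 0.0002
gripper_force: 0.0
```

Request:
play_rows:
  series: "0 0 0 0 0 -0.72;0 0 0 0 0 -0.72;0.7 0.4 0 0 0 0;0.7 0.4 0 0 0 0;0.7 0.4 0 0 0 0;0.7 0.4 0 0 0 0;0.7 0.4 0 0 0 0;0.7 0.4 0 0 0 0"

```text
clock: 1.43
ee_pos: [0.338, -0.4016, 0.2309]
eef_rot: [[0.133, 0.991, -0.001], [0.991, -0.133, 0.001], [0.001, -0.001, -1.0]]
ft_force: [0.3, 0.3, -1.5]
finger_gap: 0.0
gripper_force: 0.0
```

Request:
play_rows:
  series: "0.7 0.4 0 0 0 0;0.7 0.4 0 0 0 0;0.7 0.4 0 0 0 0;0.7 0.4 0 0 0 0;0.7 0.4 0 0 0 0;0.7 0.4 0 0 0 0;0.7 0.4 0 0 0 0;0.7 0.4 0 0 0 0"

```text
clock: 2.1
ee_pos: [0.4555, -0.2478, 0.2309]
eef_rot: [[0.133, 0.991, -0.001], [0.991, -0.133, 0.0], [0.0, -0.001, -1.0]]
ft_force: [0.5, -1.5, 1.0]
finger_gap: -0.0
gripper_force: 0.0
```

```bash
cat >> h.py <<'E'
T=np.radians(-7.7);JX=np.array([np.cos(T),np.sin(T)]);JY=np.array([-np.sin(T),np.cos(T)]);J0=np.array([.5301,-.0376])
def st():
    o=get_obs();p=np.array(o["ee_pos"]);d=p[:2]-J0;R=np.array(o["eef_rot"]);f=np.array(o["ft_force"])
    print("t",round(o["clock"],2),"jig",(d@JX).round(4),(d@JY).round(4),"z",p[2].round(4),"yaw",np.degrees(np.arctan2(R[1,0],R[0,0])).round(2),"tilt",R[:2,2].round(4),"f",f.round(2),"gap",o["finger_gap"])
E
python3 -c "from h import *;st()"
```

```text
t 2.1 jig -0.0458 -0.2183 z 0.2309 yaw 82.36 tilt [-0.0007  0.0003] f [ 0.54 -1.47  1.05] gap -4.9311257107859264e-05
```

Request:
play_rows:
  series: "0.6 0.38 0 0 0 0;0.6 0.38 0 0 0 0;0.6 0.38 0 0 0 0;0.6 0.38 0 0 0 0;0 0 0.8 0 0 0;0 0 0.8 0 0 0;0 0 0.8 0 0 0;0 0 0.8 0 0 0"

```text
clock: 2.77
ee_pos: [0.5097, -0.1834, 0.134]
eef_rot: [[0.133, 0.991, -0.0], [0.991, -0.133, 0.0], [-0.0, -0.0, -1.0]]
ft_force: [-0.1, -0.2, -0.5]
finger_gap: -0.0001
gripper_force: 0.0
```

Run:
```python
from h import *
st();snap("top","top1");c=snap("scene","s1");st()
cv2.imwrite("pics/s1c.png",cv2.resize(c["image"][110:280,200:440,::-1],None,fx=3,fy=3,interpolation=cv2.INTER_CUBIC))
```

```text
t 2.77 jig -0.0007 -0.1472 z 0.134 yaw 82.38 tilt [-0.0003  0.    ] f [-0.12 -0.19 -0.48] gap -9.70960017019629e-05
t 2.87 jig -0.0035 -0.1467 z 0.1314 yaw 82.36 tilt [-0.0088  0.0033] f [ 0.82 -0.13  0.07] gap 1.7158469391451398e-05
```

View pics/s1c.png

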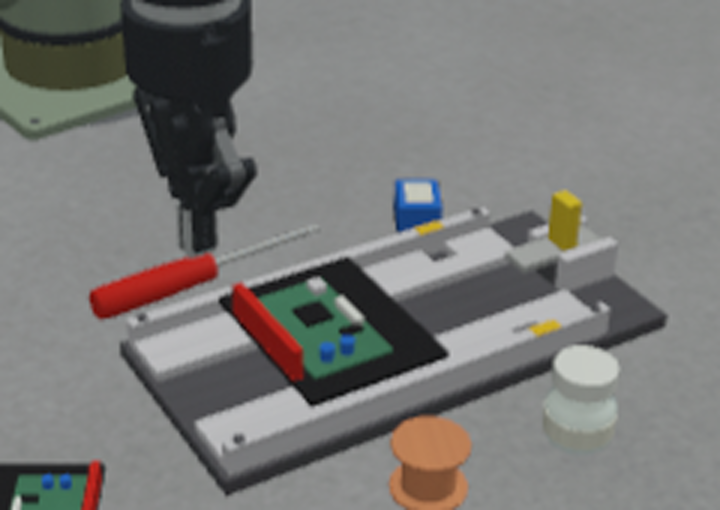

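The crop shows the closed fingertip above and behind the red lip, with its tip at about (200,245) in the crop and clear of everything. I'll lower it, then move to near contact.

Request:
play_rows:
  series: "0 0 0.95 0 0 0;0 0 0.95 0 0 0;0 0 0.95 0 0 0;0 0 0 0 0 0;0 0 0 0 0 0;0.25 0 0 0 0 0;0.25 0 0 0 0 0;0.25 0 0 0 0 0"

```text
clock: 3.53
ee_pos: [0.5142, -0.1611, 0.0518]
eef_rot: [[0.133, 0.991, 0.004], [0.991, -0.133, -0.001], [-0.001, 0.004, -1.0]]
ft_force: [-0.6, 0.5, 1.0]
finger_gap: -0.0
gripper_force: 0.0
```

```bash
python3 -c "from h import *;st()"
```

```text
t 3.53 jig 0.0008 -0.1245 z 0.0518 yaw 82.35 tilt [ 0.0035 -0.0011] f [-0.56  0.54  1.01] gap -2.5837733042485223e-05
```

Request:
play_rows:
  series: "0.1 0 0.18 0 0 0;0.1 0 0 0 0 0;0.1 0 0 0 0 0;0.1 0 0 0 0 0;0.1 0 0 0 0 0;0.1 0 0 0 0 0;0.1 0 0 0 0 0;0.1 0 0 0 0 0"

```text
clock: 4.2
ee_pos: [0.5162, -0.1378, 0.0445]
eef_rot: [[0.133, 0.991, 0.0], [0.991, -0.133, -0.001], [-0.001, 0.0, -1.0]]
ft_force: [-0.4, -2.5, 0.8]
finger_gap: -0.0001
gripper_force: 1.5
```

```bash
python3 -c "from h import *;st()"
```

```text
t 4.2 jig -0.0003 -0.1011 z 0.0445 yaw 82.35 tilt [ 0.0004 -0.0006] f [-0.43 -2.54  0.81] gap -0.00011322694499955486
```

Request:
play_rows:
  series: "0.1 0 0 0 0 0;0.1 0 0 0 0 0;0.1 0 0 0 0 0;0.1 0 0 0 0 0;0.1 0 0 0 0 0;0.1 0 0 0 0 0;0.1 0 0 0 0 0;0.1 0 0 0 0 0"

```text
clock: 4.87
ee_pos: [0.5194, -0.1137, 0.0445]
eef_rot: [[0.133, 0.991, 0.0], [0.991, -0.133, -0.0], [-0.0, 0.0, -1.0]]
ft_force: [-0.7, -4.1, 0.9]
finger_gap: -0.0003
gripper_force: 1.9
```

Request:
play_rows:
  series: "0.1 0 0 0 0 0;0.1 0 0 0 0 0;0.1 0 0 0 0 0;0.1 0 0 0 0 0;0.1 0 0 0 0 0;0.1 0 0 0 0 0;0.05 0 0 0 0 0;0.05 0 0 0 0 0"

```text
clock: 5.53
ee_pos: [0.5221, -0.0929, 0.0445]
eef_rot: [[0.133, 0.991, 0.0], [0.991, -0.133, -0.0], [-0.0, 0.0, -1.0]]
ft_force: [-0.2, -4.9, 2.9]
finger_gap: -0.0001
gripper_force: 2.3
```

Run:
```python
from h import *
st();c=snap("scene","s2");snap("top","top2")
cv2.imwrite("pics/s2c.png",cv2.resize(c["image"][110:280,200:440,::-1],None,fx=3,fy=3,interpolation=cv2.INTER_CUBIC))
```

```text
t 5.53 jig -0.0005 -0.0559 z 0.0445 yaw 82.37 tilt [ 0.0001 -0.0002] f [-0.22 -4.93  2.95] gap -6.777194779336576e-05
```

View pics/s2c.png

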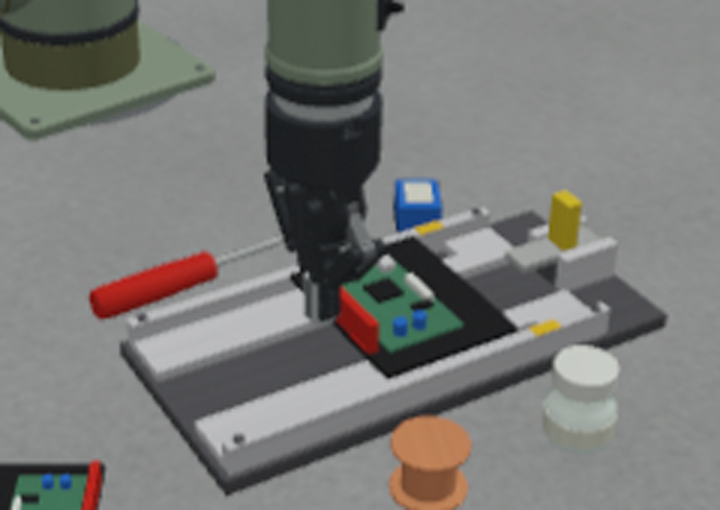

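The fingertip is on the lip at about (330,310) in the crop and the carrier is sliding straight, with its front nearing the yellow marks. I'll go slower now and watch the force.

Request:
play_rows:
  series: "0.05 0 0 0 0 0;0.05 0 0 0 0 0;0.05 0 0 0 0 0;0.05 0 0 0 0 0;0.05 0 0 0 0 0;0.05 0 0 0 0 0;0.05 0 0 0 0 0;0.05 0 0 0 0 0"

```text
clock: 6.3
ee_pos: [0.5237, -0.0811, 0.0445]
eef_rot: [[0.133, 0.991, 0.0], [0.991, -0.133, -0.0], [-0.0, 0.0, -1.0]]
ft_force: [-0.3, -4.5, 3.8]
finger_gap: 0.0002
gripper_force: 2.5
```

Request:
play_rows:
  series: "0.04 0 0 0 0 0;0.04 0 0 0 0 0;0.04 0 0 0 0 0;0.04 0 0 0 0 0;0.04 0 0 0 0 0"

```text
clock: 6.72
ee_pos: [0.5245, -0.0751, 0.0444]
eef_rot: [[0.133, 0.991, 0.0], [0.991, -0.133, -0.0], [-0.0, 0.0, -1.0]]
ft_force: [0.3, -5.8, 2.0]
finger_gap: -0.0001
gripper_force: 2.6
```

```bash
python3 -c "from h import *;st()"
```

```text
t 6.72 jig -0.0005 -0.038 z 0.0444 yaw 82.36 tilt [ 0.0001 -0.0002] f [ 0.31 -5.76  2.  ] gap -0.0001319827873054
```

Expected drop at about -0.031 ±0.004. I'll take small steps and read the force each time.

Request:
play_rows:
  series: "0.03 0 0 0 0 0;0.03 0 0 0 0 0;0.03 0 0 0 0 0"

```text
clock: 6.97
ee_pos: [0.5248, -0.0725, 0.0445]
eef_rot: [[0.133, 0.991, 0.0], [0.991, -0.133, -0.0], [-0.0, 0.0, -1.0]]
ft_force: [-0.8, -4.5, 3.3]
finger_gap: -0.0002
gripper_force: 2.6
```

Request:
play_rows:
  series: "0.03 0 0 0 0 0;0.03 0 0 0 0 0"

```text
clock: 7.13
ee_pos: [0.525, -0.0707, 0.0445]
eef_rot: [[0.133, 0.991, -0.0], [0.991, -0.133, -0.0], [-0.0, 0.0, -1.0]]
ft_force: [-0.2, -5.4, 3.2]
finger_gap: 0.0003
gripper_force: 2.6
```

Request:
play_rows:
  series: "0.03 0 0 0 0 0;0.03 0 0 0 0 0"

```text
clock: 7.3
ee_pos: [0.5253, -0.0689, 0.0445]
eef_rot: [[0.133, 0.991, -0.0], [0.991, -0.133, -0.0], [-0.0, 0.0, -1.0]]
ft_force: [-1.5, -5.5, 3.3]
finger_gap: 0.0001
gripper_force: 2.6
```

Request:
play_rows:
  series: "0.03 0 0 0 0 0;0.03 0 0 0 0 0"

```text
clock: 7.47
ee_pos: [0.5255, -0.0672, 0.0444]
eef_rot: [[0.133, 0.991, -0.0], [0.991, -0.133, -0.0], [-0.0, -0.0, -1.0]]
ft_force: [-0.5, -4.0, 3.1]
finger_gap: 0.0002
gripper_force: 2.6
```

Request:
play_rows:
  series: "0.03 0 0 0 0 0;0.03 0 0 0 0 0"

```text
clock: 7.63
ee_pos: [0.5257, -0.0654, 0.0444]
eef_rot: [[0.133, 0.991, -0.0], [0.991, -0.133, -0.0], [-0.0, -0.0, -1.0]]
ft_force: [-0.0, -5.4, 4.0]
finger_gap: -0.0003
gripper_force: 2.5
```

```bash
python3 -c "from h import *;st()"
```

```text
t 7.63 jig -0.0006 -0.0281 z 0.0444 yaw 82.36 tilt [-0.0001 -0.0002] f [-0.04 -5.44  3.98] gap -0.0002780277417318576
```

Run:
```python
from h import *
c=snap("top","top3");s=snap("scene","s3");st()
def red(im,x0,x1,y0,y1):
    h=cv2.cvtColor(im,cv2.COLOR_RGB2HSV).astype(int);H,S,V=h[...,0],h[...,1],h[...,2]
    m=(((H<6)|(H>174))&(S>150)&(V>60));ys,xs=np.where(m[y0:y1,x0:x1]);return xs+x0,ys+y0
def yel(im,x0,x1,y0,y1):
    h=cv2.cvtColor(im,cv2.COLOR_RGB2HSV).astype(int);H,S,V=h[...,0],h[...,1],h[...,2]
    m=(H>18)&(H<32)&(S>130)&(V>100);ys,xs=np.where(m[y0:y1,x0:x1]);return xs+x0,ys+y0
for f in("top0","top2","top3"):
    im=load(f);x,y=red(im["image"],290,390,180,240)
    P=np.array([onz(im,a,b,.063)[:2]-J0 for a,b in zip(x,y)]);print(f,len(x),"jig",(P@JX).min().round(4),(P@JX).max().round(4),(P@JY).mean().round(4),np.percentile(P@JY,[2,98]).round(4))
# marks along jig y
im=load("top0")
for b in((275,295,160,176),(265,285,220,235)):
    x,y=yel(im["image"],*b);P=np.array([onz(im,a,b_,.034)[:2]-J0 for a,b_ in zip(x,y)]);print("mark",(P@JX).mean(),(P@JY).mean())
a=cv2.resize(c["image"][155:250,225:360,::-1],None,fx=4,fy=4,interpolation=cv2.INTER_CUBIC)
b=cv2.resize(s["image"][150:245,260:430,::-1],None,fx=4,fy=4,interpolation=cv2.INTER_CUBIC)[:, :680]
o=np.zeros((600,800,3),np.uint8);a=cv2.resize(a,(400,281));b=cv2.resize(b,(570,318));o[:281,:400]=a;o[282:600,:570]=b;cv2.imwrite("pics/c3.png",o)
```

```text
t 7.73 jig -0.0006 -0.0279 z 0.0444 yaw 82.36 tilt [-0.0001  0.0001] f [-0.06 -4.79  1.83] gap -0.00018722174520912377
top0 136 jig -0.0453 0.0459 -0.1004 [-0.105  -0.0959]Traceback (most recent call last):
  File "<stdin>", line 11, in <module>
ValueError: matmul: Input operand 1 has a mismatch in its core dimension 0, with gufunc signature (n?,k),(k,m?)->(n?,m?) (size 2 is different from 0)
```

Run:
```python
from h import *
s=load("s3");im=load("top0")
def mask(i,yel):
    h=cv2.cvtColor(i,cv2.COLOR_RGB2HSV).astype(int);H,S,V=h[...,0],h[...,1],h[...,2]
    return (H>18)&(H<32)&(S>130)&(V>100) if yel else ((H<6)|(H>174))&(S>150)&(V>60)
for b in((275,295,160,176),(265,285,220,235)):
    ys,xs=np.where(mask(im["image"],1)[b[2]:b[3],b[0]:b[1]]);P=np.array([onz(im,u+b[0],v+b[2],.034)[:2]-J0 for u,v in zip(xs,ys)]);print("mark",(P@JX).mean().round(4),(P@JY).mean().round(4))
for f in("s1","s2","s3"):
    i=load(f);ys,xs=np.where(mask(i["image"],0)[190:240,275:360]);print(f,len(xs),xs.min()+275,xs.max()+275,ys.min()+190,ys.max()+190)
# predicted lip +x end bottom/top for rear face at tip+0.011
for yl in(-.0169,-.0139):
  for z0 in(.02,.012):
    for dz in(.018,.043):
        p=J0+JX*.045+JY*yl;print(yl,z0+dz,np.round(proj(s,[*p,z0+dz]),1))
cv2.imwrite("pics/c3.png",cv2.resize(s["image"][150:245,280:430,::-1],(800,506),interpolation=cv2.INTER_CUBIC))
```

```text
mark 0.0766 0.0829
mark -0.0738 0.083
s1 322 277 300 205 236
s2 177 312 325 206 227
s3 172 324 337 203 223
-0.0169 0.038 [333.3 223.5]
-0.0169 0.063 [333.7 213.9]
-0.0169 0.03 [333.2 226.6]
-0.0169 0.05499999999999999 [333.6 217. ]
-0.0139 0.038 [334.5 223.1]
-0.0139 0.063 [335.  213.4]
-0.0139 0.03 [334.4 226.2]
-0.0139 0.05499999999999999 [334.8 216.6]
```

View pics/c3.png

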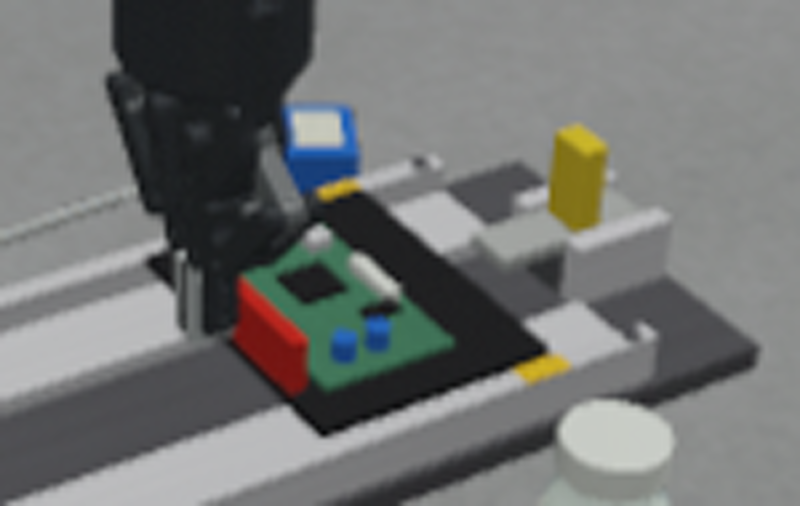

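The crop shows the carrier still up on the rails, with its front edge at about (545,348) alongside the yellow mark at (540,370), so it is a few mm short. I'll keep going in small steps.

Request:
play_rows:
  series: "0.02 0 0 0 0 0;0.02 0 0 0 0 0;0.02 0 0 0 0 0"

```text
clock: 7.98
ee_pos: [0.526, -0.0637, 0.0444]
eef_rot: [[0.133, 0.991, -0.0], [0.991, -0.133, -0.0], [-0.0, -0.0, -1.0]]
ft_force: [-0.4, -5.7, 2.4]
finger_gap: 0.0001
gripper_force: 2.5
```

Request:
play_rows:
  series: "0.02 0 0 0 0 0;0.02 0 0 0 0 0"

```text
clock: 8.15
ee_pos: [0.526, -0.0619, 0.0442]
eef_rot: [[0.134, 0.991, -0.0], [0.991, -0.134, 0.001], [0.001, -0.0, -1.0]]
ft_force: [-0.5, 0.1, -0.3]
finger_gap: 0.0003
gripper_force: 0.2
```

Request:
play_rows:
  series: "0.02 0 0 0 0 0;0.02 0 0 0 0 0"

```text
clock: 8.32
ee_pos: [0.526, -0.061, 0.0441]
eef_rot: [[0.133, 0.991, -0.001], [0.991, -0.133, 0.0], [0.0, -0.001, -1.0]]
ft_force: [-0.8, -2.3, 0.3]
finger_gap: -0.0
gripper_force: 1.5
```

```bash
cat >> h.py <<'E'
def lip(f):
    s=snap("scene",f);h=cv2.cvtColor(s["image"],cv2.COLOR_RGB2HSV).astype(int);H,S,V=h[...,0],h[...,1],h[...,2]
    ys,xs=np.where((((H<6)|(H>174))&(S>150)&(V>60))[190:240,275:370]);print("lip",len(xs),xs.min()+275,xs.max()+275,ys.min()+190,ys.max()+190,(xs.mean()+275).round(2),(ys.mean()+190).round(2))
E
python3 -c "from h import *;st();lip('s4')"
```

```text
t 8.32 jig -0.0009 -0.0237 z 0.0441 yaw 82.36 tilt [-0.0009  0.0002] f [-0.77 -2.26  0.31] gap -1.853538908566128e-05
lip 182 323 338 205 226 331.36 215.9
```

The push force vanished at t=8.15, and the lip dropped about 2–3 px in the scene view, which matches 8 mm. The carrier is in the notches. I'll back off, rise, and cross over to the latch.

Request:
play_rows:
  series: "-0.5 0 0 0 0 0;-0.5 0 0 0 0 0;0 0 -0.8 0 0 0;0 0 -0.8 0 0 0;0 0 -0.8 0 0 0;0 0 -0.8 0 0 0;0 0 0 0 0 0;0.5 0 0 0 0 0"

```text
clock: 9.03
ee_pos: [0.5251, -0.0769, 0.1416]
eef_rot: [[0.135, 0.991, 0.003], [0.991, -0.135, -0.0], [0.0, 0.003, -1.0]]
ft_force: [0.7, -0.4, 0.2]
finger_gap: -0.0001
gripper_force: 0.0
```

Request:
play_rows:
  series: "0.9 0 0 0 0 0;0.9 0 0 0 0 0;0.9 0 0 0 0 0;0.9 0 0 0 0 0;0.9 0 0 0 0 0;0.9 0 0 0 0 0;0.9 0 0 0 0 0;0.9 0 0 0 0 0"

```text
clock: 9.7
ee_pos: [0.5523, 0.14, 0.1393]
eef_rot: [[0.133, 0.991, -0.002], [0.991, -0.133, 0.001], [0.0, -0.002, -1.0]]
ft_force: [0.4, -2.2, 0.7]
finger_gap: 0.0001
gripper_force: 0.0
```

Request:
play_rows:
  series: "0.4 0 0 0 0 0;0.4 0 0 0 0 0;0 0 0 0 0 0;0 0 0 0 0 0"

```text
clock: 10.03
ee_pos: [0.5559, 0.1616, 0.1399]
eef_rot: [[0.132, 0.991, -0.001], [0.991, -0.132, -0.001], [-0.001, -0.001, -1.0]]
ft_force: [-0.8, 0.5, -0.4]
finger_gap: -0.0001
gripper_force: 0.0
```

Run:
```python
from h import *
st();lip('s5');s=load('s5')
cv2.imwrite("pics/c5.png",cv2.resize(s["image"][130:245,280:440,::-1],(800,575),interpolation=cv2.INTER_CUBIC))
```

```text
t 10.03 jig -0.0012 0.2008 z 0.1399 yaw 82.39 tilt [-0.0012 -0.0006] f [-0.83  0.54 -0.37] gap -0.00010688945335494834
lip 326 314 338 196 226 326.25 210.78
```

View pics/c5.png

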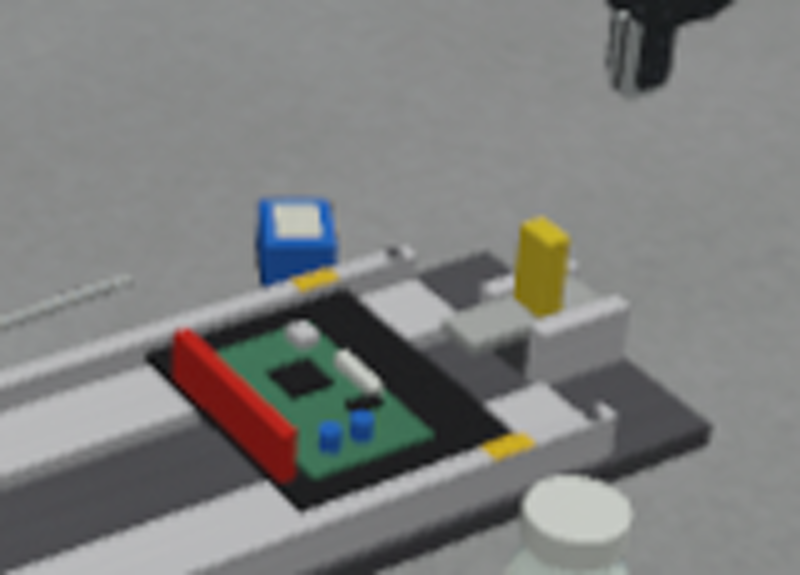

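The crop shows the carrier sunk level between the walls, with the fingertip beyond the knob at (540,265). I'll lower it and start pushing the knob towards -y.

Request:
play_rows:
  series: "0 0.04 0.65 0 0 0;0 0 0.65 0 0 0;0 0 0.65 0 0 0;0 0 0.65 0 0 0;0 0 0 0 0 0;0 0 0 0 0 0;-0.25 0 0 0 0 0;-0.25 0 0 0 0 0"

```text
clock: 10.75
ee_pos: [0.5564, 0.1462, 0.0638]
eef_rot: [[0.133, 0.991, 0.003], [0.991, -0.133, 0.0], [0.001, 0.003, -1.0]]
ft_force: [0.0, -0.5, -1.3]
finger_gap: 0.0002
gripper_force: 0.0
```

Request:
play_rows:
  series: "-0.1 0 0 0 0 0;-0.1 0 0 0 0 0;-0.1 0 0 0 0 0;-0.1 0 0 0 0 0;-0.1 0 0 0 0 0;-0.1 0 0 0 0 0;-0.1 0 0 0 0 0;-0.1 0 0 0 0 0"

```text
clock: 11.42
ee_pos: [0.5525, 0.123, 0.0626]
eef_rot: [[0.133, 0.991, 0.001], [0.991, -0.133, 0.0], [0.0, 0.001, -1.0]]
ft_force: [0.4, 2.1, 2.0]
finger_gap: -0.0002
gripper_force: 1.1
```

```bash
python3 -c "from h import *;st()"
```

```text
t 11.42 jig 0.0007 0.1622 z 0.0626 yaw 82.37 tilt [0.0008 0.0003] f [0.37 2.15 1.99] gap -0.00022737415366009186
```

Request:
play_rows:
  series: "-0.1 0 0 0 0 0;-0.1 0 0 0 0 0;-0.1 0 0 0 0 0;-0.1 0 0 0 0 0;-0.1 0 0 0 0 0;-0.1 0 0 0 0 0;-0.1 0 0 0 0 0;-0.1 0 0 0 0 0"

```text
clock: 12.08
ee_pos: [0.5492, 0.0988, 0.0624]
eef_rot: [[0.133, 0.991, 0.0], [0.991, -0.133, -0.0], [-0.0, 0.0, -1.0]]
ft_force: [0.8, 2.5, 2.1]
finger_gap: -0.0002
gripper_force: 1.1
```

Request:
play_rows:
  series: "-0.05 0 0 0 0 0;-0.05 0 0 0 0 0;-0.05 0 0 0 0 0;-0.05 0 0 0 0 0;-0.05 0 0 0 0 0"

```text
clock: 12.5
ee_pos: [0.5492, 0.0979, 0.0627]
eef_rot: [[0.138, 0.99, 0.003], [0.99, -0.138, 0.012], [0.012, 0.001, -1.0]]
ft_force: [1.5, 29.9, -1.7]
finger_gap: 0.0
gripper_force: 15.0
```

Request:
play_rows:
  series: "-0.03 0 0 0 0 0;-0.03 0 0 0 0 0;-0.03 0 0 0 0 0"

```text
clock: 12.75
ee_pos: [0.5492, 0.0978, 0.0628]
eef_rot: [[0.14, 0.99, 0.004], [0.99, -0.14, 0.016], [0.016, 0.002, -1.0]]
ft_force: [2.1, 37.2, -2.5]
finger_gap: 0.0002
gripper_force: 18.6
```

```bash
python3 -c "from h import *;st()"
```

```text
t 12.75 jig 0.0008 0.1368 z 0.0628 yaw 81.97 tilt [0.0041 0.016 ] f [ 2.15 37.24 -2.47] gap 0.00016046510923844716
```

The push stopped at 37 N, about 10 mm short of the expected position. I'll release and look.

Request:
play_rows:
  series: "0.45 0 0 0 0 0;0.5 0 0 0 0 0;0.5 0 -0.8 0 0 0;0 0 -0.8 0 0 0;0 0 -0.8 0 0 0;0 0 0 0 0 0"

```text
clock: 13.25
ee_pos: [0.5557, 0.1324, 0.1385]
eef_rot: [[0.132, 0.991, 0.007], [0.991, -0.132, 0.0], [0.001, 0.007, -1.0]]
ft_force: [1.0, -0.5, 1.2]
finger_gap: -0.0
gripper_force: 0.0
```

Run:
```python
from h import *
st();lip('s6');s=load('s6');c=snap('top','top6')
h=cv2.cvtColor(s["image"],cv2.COLOR_RGB2HSV).astype(int)
for f,z in(("s0",0),("s5",0),("s6",0)):
    i=load("scene0" if f=="s0" else f);h=cv2.cvtColor(i["image"],cv2.COLOR_RGB2HSV).astype(int);m=(h[...,0]>18)&(h[...,0]<32)&(h[...,1]>130)&(h[...,2]>60)
    n,L,S,C=cv2.connectedComponentsWithStats(m[160:240,330:430].astype(np.uint8));print(f,S[1:].tolist(),C[1:].round(1).tolist())
for q in(0,.02,.03,.045):
    p=J0+JY*(.155-q);print(q,np.round(proj(s,[*p,.06]),1)-[330,160])
a=cv2.resize(s["image"][150:240,300:430,::-1],(800,554),interpolation=cv2.INTER_CUBIC);cv2.imwrite("pics/c6.png",a)
```

```text
t 13.25 jig 0.0026 0.1719 z 0.1385 yaw 82.41 tilt [0.0071 0.0005] f [ 1.03 -0.51  1.17] gap -2.6747842163357233e-06
lip 328 314 338 196 226 326.24 210.73
s0 [[53, 14, 11, 19, 159], [9, 24, 8, 4, 21], [47, 57, 10, 5, 27]] [[57.6, 22.9], [12.7, 25.4], [51.4, 58.8]]
s5 [[53, 14, 11, 19, 159], [9, 24, 8, 4, 21], [47, 57, 10, 5, 32]] [[57.6, 22.9], [12.7, 25.4], [51.0, 58.6]]
s6 [[40, 18, 11, 20, 168], [9, 24, 8, 4, 21], [47, 57, 10, 5, 32]] [[44.6, 27.2], [12.7, 25.4], [51.0, 58.6]]
0 [56.5 23. ]
0.02 [49.5 25.3]
0.03 [45.9 26.5]
0.045 [40.6 28.2]
```

View pics/c6.png

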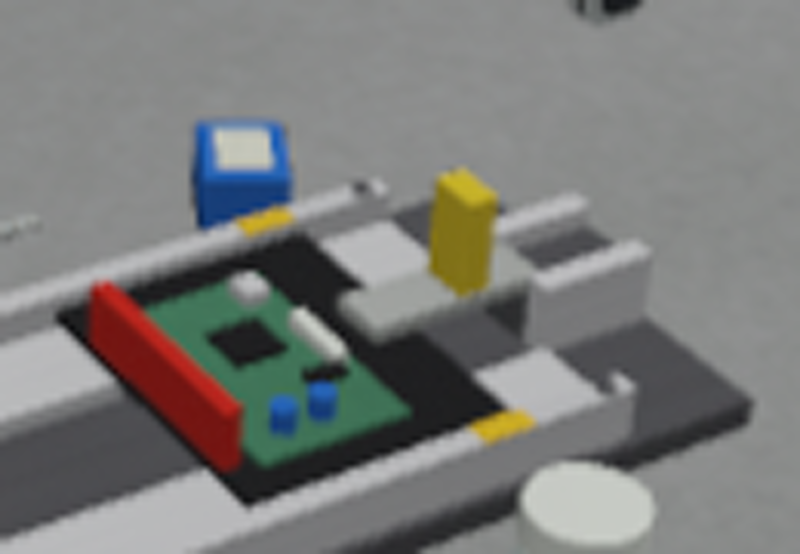

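The bolt is about 37 mm along, with the tongue over the carrier but about 8 mm short. I'll measure where the carrier sits.

Run:
```python
from h import *
from itertools import product
st()
def redm(i):
    h=cv2.cvtColor(i,cv2.COLOR_RGB2HSV).astype(int);H,S,V=h[...,0],h[...,1],h[...,2]
    return ((H<6)|(H>174))&(S>150)&(V>60)
c=load('top6');m=redm(c["image"]);m[:180]=0;m[240:]=0;m[:,:270]=0;m[:,390:]=0
ys,xs=np.where(m);print(len(xs))
for z in(.055,.063):
    P=np.array([onz(c,a,b,z)[:2]-J0 for a,b in zip(xs,ys)])
    if len(P):print("z",z,(P@JX).min().round(4),(P@JX).max().round(4),"y",(P@JY).mean().round(4),np.percentile(P@JY,[2,98]).round(4))
# scene: hull corners of lip blob, before and after
for f in("scene0","s5","s6"):
    s=load(f);m=redm(s["image"]);m[:190]=0;m[245:]=0;m[:,:272]=0;m[:,360:]=0
    n,L,S,C=cv2.connectedComponentsWithStats(m.astype(np.uint8));k=1+S[1:,4].argmax();ys,xs=np.where(L==k);print(f,S[k],C[k].round(2))
s=load("s6")
for q,z in product((-.055+.035,-.055+.042),(.012,.020)):
    pts=[proj(s,[*(J0+JX*a+JY*(q+b)),z+e]) for a in(-.045,.045) for b in(0,.008) for e in(.018,.043)]
    P=np.array(pts);print("pred y",q,z,"x",P[:,0].min().round(1),P[:,0].max().round(1),"y",P[:,1].min().round(1),P[:,1].max().round(1))
P=np.array([proj(s,[*(J0+JX*a+JY*(-.1045+b)),.02+e]) for a in(-.045,.045) for b in(0,.008) for e in(.018,.043)]);print("pred start",P.min(0).round(1),P.max(0).round(1))
```

```text
t 13.35 jig 0.0003 0.1708 z 0.1347 yaw 82.36 tilt [ 0.0004 -0.0007] f [-0.09  0.62  0.45] gap 2.7773842979605577e-05
127
z 0.055 -0.0471 0.0472 y -0.0097 [-0.014  -0.0055]
z 0.063 -0.0482 0.0454 y -0.01 [-0.0142 -0.0058]
scene0 [277 205  24  32 316] [288.92 220.29]
s5 [314 196  25  31 326] [326.25 210.78]
s6 [314 196  25  31 328] [326.24 210.73]
pred y -0.019999999999999997 0.012 x 310.3 335.6 y 195.2 227.0
pred y -0.019999999999999997 0.02 x 310.3 335.7 y 192.2 224.0
pred y -0.012999999999999998 0.012 x 313.0 338.4 y 194.4 226.0
pred y -0.012999999999999998 0.02 x 313.1 338.6 y 191.3 223.0
pred start [275.8 203. ] [300.  236.6]
```

Run:
```python
from h import *
c=load("top0");g=cv2.cvtColor(c["image"],cv2.COLOR_RGB2GRAY).astype(float)
# profiles along jig y: base ends (z=.012) and rail ends (z=.020)
def prof(x,z,y0,y1):
    t=np.arange(y0,y1,.0005);uv=np.array([proj(c,[*(J0+JX*x+JY*y),z]) for y in t],np.float32)
    v=cv2.remap(g.astype(np.float32),uv[:,0].reshape(1,-1),uv[:,1].reshape(1,-1),cv2.INTER_LINEAR)[0]
    v=cv2.GaussianBlur(v.reshape(1,-1),(0,0),2)[0];d=np.diff(v);k=abs(d).argmax();return t[k].round(4),d[k].round(1)
for x in(-.06,-.05,.05,.06): print(x,"base+",prof(x,.012,.165,.215),"rail+",prof(x,.02,.115,.155))
for x in(-.02,-.01,0,.01,.02): print(x,"base-",prof(x,.012,-.205,-.160))
```

```text
-0.06 base+ (np.float64(0.1915), np.float32(7.3)) rail+ (np.float64(0.1375), np.float32(-15.1))
-0.05 base+ (np.float64(0.193), np.float32(6.7)) rail+ (np.float64(0.1375), np.float32(-12.1))
0.05 base+ (np.float64(0.1925), np.float32(8.9)) rail+ (np.float64(0.1375), np.float32(-16.2))
0.06 base+ (np.float64(0.192), np.float32(7.5)) rail+ (np.float64(0.1375), np.float32(-12.1))
-0.02 base- (np.float64(-0.178), np.float32(-7.0))
-0.01 base- (np.float64(-0.177), np.float32(-10.0))
0 base- (np.float64(-0.178), np.float32(-7.0))
0.01 base- (np.float64(-0.1775), np.float32(-9.8))
0.02 base- (np.float64(-0.177), np.float32(-6.3))
```

The base and rail ends show that my jig origin was 7.4 mm off along y, because the latch started partly in. Corrected, the carrier is at y≈34 mm and dropped (seat 35 ±3.5). The knob's outer face is at ≈117–118 mm, so the 37 N stop was the latch's home stop. I'll raise the hand clear and hand in.

Request:
play_rows:
  series: "0.3 0 -0.8 0 0 0;0.3 0 -0.8 0 0 0;0.3 0 -0.8 0 0 0;0 0 0 0 0 0;0 0 0 0 0 0;0 0 0 0 0 0"

```text
clock: 13.85
ee_pos: [0.5559, 0.1582, 0.2044]
eef_rot: [[0.133, 0.991, -0.004], [0.991, -0.133, -0.002], [-0.002, -0.004, -1.0]]
ft_force: [0.2, -0.0, -0.8]
finger_gap: 0.0001
gripper_force: 0.0
```

Run:
```python
from h import *
st()
print(sign_off())
```

```text
t 13.85 jig -0.0007 0.1975 z 0.2044 yaw 82.35 tilt [-0.0039 -0.0016] f [ 0.24 -0.01 -0.77] gap 0.0001375309302300859
the job is handed in; nothing more can be done
None
```

Job handed in at 13.9 s: the carrier dropped into the notches, the latch was pushed to its hard stop (37 N; knob within about 1–2 mm of full home by measurement), and the hand is clear; the judge's result was not shown.

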